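# Set the push-and-turn regulator of the hot-plate test box

### The job

Get the test box ready for the warm-up test: press the round ribbed regulator knob mounted on its box fully down, keep it down while you turn it clockwise (seen from above) until the white pointer of its dial meets the white mark on the box, then let go so that it springs up again and stays at the mark. Leave the bar-handled selector on the other box as it is.

Things in the scene. Friction and masses are not known exactly. Their poses are not given: they have to be found in the camera images.
- knob_centre (a point): Centre of the round ribbed grey knob (40 mm across, 24 high) mounted on the fixed regulator box (92x92x40 mm, grey, aluminium lid); other such knobs lie loose. When up it is 33 mm above the lid, 73 above the worktop. 12 mm below it a neck (24 mm across, 9 high) begins, then a dial disc (60 mm across, top face 21 mm below this point) with a white pointer; all turn and sink with the knob.
- regulator_press (a joint): How far the knob is pressed straight down, m: 0 up, 0.007 fully down (a stop). A spring pushes it up with about 5 N when up and 9 N when fully down.
- regulator_turn (a joint): Knob angle about its upright axis, rad, growing clockwise seen from above. Starts within 0 to 0.5; the pointer meets the mark (small white raised bar on the lid, at the side away from the robot) at 1.40. Stops at -0.10 and 1.64. Inside, a gate blocks it at 0.57 unless pressed 4 mm or more; let go between 0.6 and 1.18 it stays down, near the mark it springs up. It stays where it is left.
- selector_tip (a point): End of the grey bar handle of the selector on the other box (same box, 92 x 92 x 40 mm, with a plain bar handle), 22 mm from the selector's upright axis. To be left alone.

How it is judged:
On the way:
1. the regulator knob is pressed down (more than 3 mm of its 7 mm) before it has been turned past 0.75 rad (value of joint regulator_press above 0.003 m and value of joint regulator_turn below 0.75 rad), for 0.1 s.
At the end, for the whole second after the job is handed in: The regulator's pointer stands at the mark (joint 1.40 within 0.26 rad, 15 degrees), the knob has sprung up again (pressed by less than 2 mm), and the selector's tip is within 8 mm of where it was (value of joint regulator_turn between 1.14 and 1.66 rad and value of joint regulator_press below 0.002 m and distance of selector_tip from where it was at the start of the episode below 0.008 m); the robot touches nothing.
It fails at once if the bar-handled selector is turned (its tip moves more than 8 mm) (distance of selector_tip from where it was at the start of the episode above 0.008 m).
It also fails if it takes over 32 s, if anything falls off the work surface, if the arm or the gripper's body presses on something with over 40 N, if the wrist force passes 120 N, or if a joint passes its speed limit or range.

### The arm

A 6-joint arm with a two-finger parallel gripper is mounted at the origin on a cart in front of the work surface, level with it; the furniture and walls round the work are solid. World frame = base frame: x ahead of the robot, y to its left, z up, the work surface at z = 0. Lengths are in m, angles in rad, forces in N, time in s.
With the tool pointing down it reaches from about 0.35 to 0.975 m from the base axis. Payload 7.1 kg.
Tool frame: the origin (TCP) lies at the very end of the fingers, on their centre line; the grasp point (between the pads) lies 19 mm behind it; z points along the fingers, y is the line along which they close (so a half turn about z gives the same grasp; the last joint's range is limited). The gripper opens to 88 mm and grips with 3 to 60 N. Pads are 20 mm wide; open, the fingers measure 115 mm over their backs; the gripper's body (75 mm by 178 mm) begins 61 mm behind the grasp point.
Start: joints at [-1.35, 0.423, 1.63, -0, 1.089, -0.019], TCP at [0.148, -0.607, 0.223] pointing down, gripper open.
Joint ranges: [-3, 3], [-0.9, 2.11], [0.09, 2.58], [-1.31, 4.45], [0.11, 2.69], [-2.54, 2.54]. Speed limits (rad/s): [2.39, 2.39, 3.01, 3.14, 3.14, 3.14].

### API

Orientations are given as a unit quaternion [x, y, z, w].
In Python, from rig import status, vision, order gives the robot as it stands.
- The arm moves only by the shell command python3 -m crank 'ROWS' [OPENING]. ROWS is JSON, a list of rows, each a list of 6 numbers: the shift along the tool's x, y, z in mm, then the turn, a rotation vector about the tool's x, y, z in degrees. In form: [[tx, ty, tz, rx, ry, rz], ...]. A call has 1 to 5 rows; each row shifts and turns the commanded pose from where the row before left it, along the tool's axes as they then stand; what a row does not reach is not made up. A row lasts 1/12 s, in which the tool goes at most 41.7 mm and 7.16 degrees, less where a joint would pass 70% of its speed; a pose out of reach is approached as far as the arm can. A call with a gripper value outside its range is refused whole. OPENING is the opening, from 0 (shut) to 1 (fully open), set as the call begins (- or left out, the last holds). The fingers move at their own pace and stop on an object; the grip force is fixed at half the most. Time passes only in rows, so rows that do not move let the fingers close. It gives the time, the measured TCP pose, the force, the opening and the grip force at its end, in the units of the state.
- status.get_obs(): the state, without advancing time (a new reading comes with each control period).
- vision.capture(name): name is "scene" or "top" or "wrist"; returns a dict with "img" (420x560x3 uint8, red, green, blue), "camera_matrix" (3x3 intrinsics, pixels), "dist_coeffs" ([k1, k2, p1, p2, k3] as OpenCV has them; the pictures are not rectified), "T" (4x4, takes a point from camera to world coordinates); the wrist camera has in their place "hand_eye" (4x4, takes a point from camera to tool coordinates, whose origin is the TCP and whose axes are the flange's). Camera axes: x right, y down, z forward; pixel columns grow to the right and rows downward; lengths in m; the calibration is good to about 2 mm. A picture is of the moment at which its call begins: read the wrist's pose just before it. There is no depth.
- order.hand_in(): hands the job in; it is judged then, once.
The state is a dict: "clock": time; "q": joint angles; "joint_velocities": joint speeds; "tau": joint torques, N m; "tool_pos": TCP position; "eef_rot": TCP orientation; "contact_force": force on the tool from outside, world axes, zero at the start; "torque": the same for the moment, N m; "finger_gap": finger opening in m; "gripper_force": force on a finger pad.
Only numpy, scipy, OpenCV 4.12 (cv2) and the standard library are available. Lean on these libraries where they do the work, as an engineer would, in place of code of your own. Each camera call takes 0.05 s, during which the arm holds its last target. There are 200 camera calls.

## Working session

There is one attempt and no reset: what is moved stays moved. The work goes in short steps, Python scripts to look and compute and a shell command to move; the robot and the scene stay as the last step left them, time stands still between calls to the robot, and variables do not carry over. Pictures are saved under pics/ and viewed, at most 10 in all, crops included, and the job is handed in when it is done.

```bash
mkdir -p pics; python3 - <<'E'
from rig import status, vision
import cv2, numpy as np
o=status.get_obs()
for k in("clock","tool_pos","eef_rot","contact_force","finger_gap"):print(k,o[k])
a=[]
for n in("scene","top"):
    c=vision.capture(n); cv2.imwrite(f'pics/{n}0.png',c["img"][:,:,::-1]); np.savez(f'{n}.npz',**{k:np.array(v) for k,v in c.items()})
    print(n,c["camera_matrix"],c["dist_coeffs"],np.round(c["T"],3))
E
```

```text
clock 0.0
tool_pos [ 0.14833684 -0.60657881  0.22191988]
eef_rot [ 9.92821872e-01  1.19600006e-01 -7.59443417e-05 -7.50676007e-04]
contact_force [-0.1634945  -0.01764847 -0.36617636]
finger_gap 0.08767174665167342
scene [[522.65023523   0.         278.49373017]
 [  0.         522.65023523 202.93360182]
 [  0.           0.           1.        ]] [0.06299194 0.         0.         0.         0.        ] [[-0.653 -0.573  0.495 -0.101]
 [-0.757  0.497 -0.424  0.525]
 [-0.003 -0.652 -0.758  0.937]
 [ 0.     0.     0.     1.   ]]
top [[440.75856764   0.         284.54330168]
 [  0.         440.75856764 201.01389508]
 [  0.           0.           1.        ]] [-0.10989819  0.          0.          0.          0.        ] [[-1.000e-03 -9.970e-01  7.400e-02  3.770e-01]
 [-1.000e+00 -1.000e-03 -2.800e-02  5.000e-02]
 [ 2.800e-02 -7.400e-02 -9.970e-01  1.144e+00]
 [ 0.000e+00  0.000e+00  0.000e+00  1.000e+00]]
```

View pics/scene0.png

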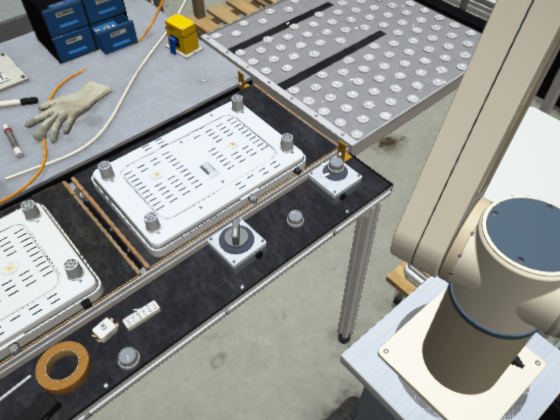

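View pics/top0.png

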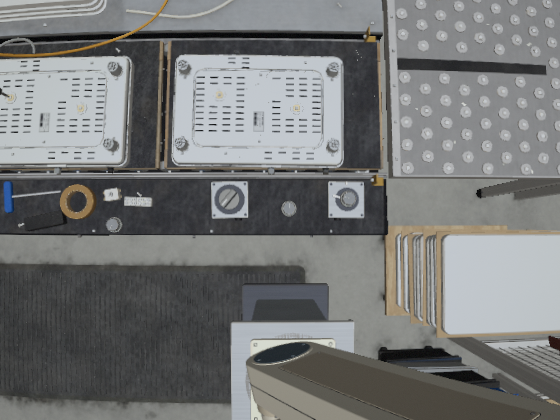

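The regulator (round knob) is at top (347,198) and scene (336,165). The selector is at top (230,200), and a loose knob lies at (289,209). I'll enlarge the regulator in both views.

```bash
cat > h.py <<'E'
import numpy as np, cv2
def ray(n,u,v):
    d=np.load(n+'.npz'); p=cv2.undistortPoints(np.array([[[u,v]]],float),d['camera_matrix'],d['dist_coeffs'])[0,0]
    T=d['T']; return T[:3,3],T[:3,:3]@np.array([p[0],p[1],1])
def atz(n,u,v,z):
    o,r=ray(n,u,v); return o+r*(z-o[2])/r[2]
E
python3 - <<'E'
import cv2,numpy as np
from h import *
a=cv2.imread('pics/top0.png')[173:228,320:375]; b=cv2.imread('pics/scene0.png')[140:205,300:365]
cv2.imwrite('pics/c1.png',np.hstack([cv2.resize(a,(400,400),interpolation=cv2.INTER_CUBIC),cv2.resize(b,(400,400),interpolation=cv2.INTER_CUBIC)]))
print(atz('top',347,198,.073),atz('scene',337,158,.073))
E
```

```text
[ 0.46404074 -0.13284955  0.073     ] [ 0.47829588 -0.15261169  0.073     ]
```

View pics/c1.png

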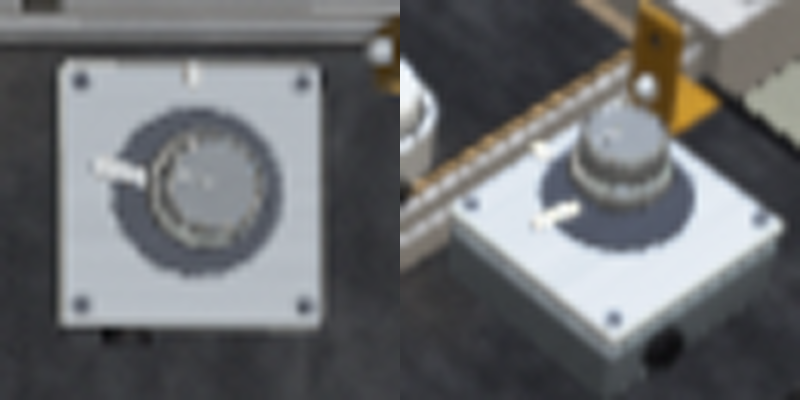

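```bash
python3 - <<'E'
import numpy as np
from h import *
s=55/400;t=65/400
print('lid top',atz('top',320+190*s,173+194*s,.04),'dial top',atz('top',320+196*s,173+190*s,.052),'knob top',atz('top',320+216*s,173+180*s,.085))
print('scene knob',atz('scene',300+225*t,140+130*t,.085))
l=[atz('scene',300+(x-400)*t,140+y*t,.04) for x,y in((448,208),(783,228),(610,343))]; print('scene lid',(l[0]+l[1])/2, l)
dt=[atz('top',320+x*s,173+y*s,z) for x,y,z in((100,163,.052),(192,73,.042))];c=atz('top',320+190*s,173+194*s,.04)
for p in dt:print('yaw',np.degrees(np.arctan2(*(p-c)[[1,0]])))
# standoff heights
for a,b in(((334,145),(287,138)),((334,67),(237,98))):
    o1,r1=ray('top',*a);o2,r2=ray('scene',*b)
    k=np.linalg.lstsq(np.c_[r1,-r2],o2-o1,rcond=None)[0];print('standoff',o1+r1*k[0],o2+r2*k[1])
E
```

```text
lid top [ 0.46246895 -0.13621996  0.04      ] dial top [ 0.46292328 -0.13628681  0.052     ] knob top [ 0.4636861  -0.13741303  0.085     ]
scene knob [ 0.46364256 -0.13518895  0.085     ]
scene lid [ 0.4620389  -0.13324285  0.04      ] [array([ 0.50802566, -0.08851141,  0.04      ]), array([ 0.41605215, -0.17797429,  0.04      ]), array([ 0.41758951, -0.0865824 ,  0.04      ])]
yaw 73.64609954474633
yaw -1.1769851732145997
standoff [ 0.59236101 -0.09986684  0.08909976] [ 0.59415635 -0.09800108  0.08920024]
standoff [ 0.79049614 -0.10274681  0.08911838] [ 0.79218223 -0.10086636  0.08950611]
```

```bash
R='[[29.8,-27.3,0,0,0,0],[29.8,-27.3,0,0,0,0],[29.8,-27.3,0,0,0,0],[29.8,-27.3,0,0,0,0],[29.8,-27.3,0,0,0,0]]' ; python3 -m crank '[[29.8,-27.3,0,0,0,0],[29.8,-27.3,0,0,0,0],[29.8,-27.3,0,0,0,0],[29.8,-27.3,0,0,0,0],[29.8,-27.3,0,0,0,0]]' 1; python3 -m crank '[[29.8,-27.3,0,0,0,0],[29.8,-27.3,0,0,0,0],[29.8,-27.3,0,0,0,0],[29.8,-27.3,0,0,0,0],[29.8,-27.3,0,0,0,0]]'
```

```text
clock: 0.52
tool_pos: [0.2612, -0.4373, 0.2223]
eef_rot: [0.993, 0.119, -0.0, -0.0]
contact_force: [1.0, 0.1, 0.7]
finger_gap: 0.088
gripper_force: 0.0
clock: 0.93
tool_pos: [0.3736, -0.2692, 0.2226]
eef_rot: [0.993, 0.119, -0.0, -0.0]
contact_force: [0.3, -0.5, 0.2]
finger_gap: 0.0875
gripper_force: 0.0
```

Next come the last four translation rows, then the -23° turn, then down to about z = 0.15.

```bash
python3 -m crank '[[29.8,-27.3,0,0,0,0],[29.8,-27.3,0,0,0,0],[29.8,-27.3,0,0,0,0],[29.8,-27.3,0,0,0,0],[0,0,0,0,0,-6]]'; python3 -m crank '[[0,0,0,0,0,-6],[0,0,15,0,0,-6],[0,0,20,0,0,-5],[0,0,20,0,0,0],[0,0,0,0,0,0]]'; python3 - <<'E'
from rig import status, vision
import cv2,numpy as np
from scipy.spatial.transform import Rotation as R
o=status.get_obs(); print(o['tool_pos'],o['q'])
M=R.from_quat(o['eef_rot']).as_matrix();print(M.round(3), 'tool delta mm',M.T@(np.array([.463,-.1355,.059])-o['tool_pos'])*1000)
c=vision.capture('wrist');cv2.imwrite('pics/w1.png',c['img'][:,:,::-1])
np.savez('w1.npz',camera_matrix=c['camera_matrix'],dist_coeffs=c['dist_coeffs'],T=np.block([[M,np.array(o['tool_pos'])[:,None]],[np.zeros((1,3)),np.ones((1,1))]])@np.array(c['hand_eye']))
E
```

```text
clock: 1.35
tool_pos: [0.466, -0.1319, 0.2228]
eef_rot: [0.985, 0.172, 0.001, -0.0]
contact_force: [-0.3, -0.9, 0.4]
finger_gap: 0.0878
gripper_force: 0.0
clock: 1.77
tool_pos: [0.4605, -0.1359, 0.1646]
eef_rot: [0.949, 0.315, -0.003, -0.002]
contact_force: [-1.0, 0.3, -0.8]
finger_gap: 0.0874
gripper_force: 0.0
[ 0.4605204  -0.13585636  0.16457224] [-3.11640703e-01  2.99763130e-01  1.98524225e+00 -3.10473804e-05
  8.62780470e-01  6.17706200e-01]
[[ 0.801  0.598 -0.006]
 [ 0.598 -0.801  0.002]
 [-0.004 -0.005 -1.   ]] tool delta mm [  2.58060175   1.72973967 105.55624621]
```

View pics/w1.png

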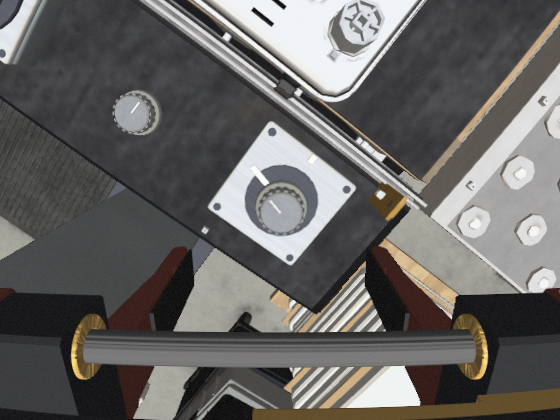

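The wrist view shows the knob top at about (281,212). The pointer is at (258,175) and the mark at (313,158). I'll use this to cross-check the knob's position.

```bash
python3 - <<'E'
from h import *
from rig import status
from scipy.spatial.transform import Rotation as R
print(atz('w1',281,212,.085), np.mean([atz('w1',u,v,.04) for u,v in((272,131),(347,189),(290,258),(216,207))],0))
o=status.get_obs();M=R.from_quat(o['eef_rot']).as_matrix();print(o['tool_pos'],M.T@(np.array([.463,-.1355,.059])-o['tool_pos'])*1000)
E
```

```text
[ 0.46504415 -0.13366055  0.085     ] [ 0.46394948 -0.13477741  0.04      ]
[ 0.46140882 -0.13620554  0.16614829] [  1.97936072   0.78055903 107.14129736]
```

```bash
python3 -m crank '[[1.5,0.7,25,0,0,0],[1,0,25,0,0,0],[0,0,25,0,0,0],[0,0,15,0,0,0],[0,0,0,0,0,0]]'; python3 -m crank '[[0,0,8,0,0,0],[0,0,8,0,0,0],[0,0,0,0,0,0],[0,0,0,0,0,0]]'; python3 - <<'E'
from rig import status
from scipy.spatial.transform import Rotation as R
import numpy as np
o=status.get_obs();M=R.from_quat(o['eef_rot']).as_matrix();print(o['tool_pos'],M[:,2],M.T@(np.array([.4635,-.135,.059])-o['tool_pos'])*1000)
E
```

```text
clock: 2.23
tool_pos: [0.4642, -0.1355, 0.0761]
eef_rot: [0.949, 0.315, -0.002, -0.001]
contact_force: [0.2, -0.8, -0.3]
finger_gap: 0.0878
gripper_force: 0.0
clock: 2.57
tool_pos: [0.4657, -0.1359, 0.0621]
eef_rot: [0.949, 0.315, 0.0, 0.0]
contact_force: [-0.0, 0.7, -0.3]
finger_gap: 0.0877
gripper_force: 0.0
[ 0.46565296 -0.13592206  0.06209767] [ 4.80807820e-04 -1.29476489e-04 -9.99999876e-01] [-1.1750996  -2.02774543  3.09651035]
```

Now fine-correct and close the gripper.

```bash
python3 -m crank '[[-1.2,-2,3,0,0,0],[0,0,0,0,0,0],[0,0,0,0,0,0]]'; python3 -m crank '[[0,0,0,0,0,0],[0,0,0,0,0,0],[0,0,0,0,0,0],[0,0,0,0,0,0],[0,0,0,0,0,0]]' 0; python3 -m crank '[[0,0,0,0,0,0],[0,0,0,0,0,0],[0,0,0,0,0,0],[0,0,0,0,0,0],[0,0,0,0,0,0]]'
```

```text
clock: 2.82
tool_pos: [0.4631, -0.1349, 0.0589]
eef_rot: [0.949, 0.315, 0.0, 0.0]
contact_force: [1.0, 0.2, -0.1]
finger_gap: 0.0876
gripper_force: 0.0
clock: 3.23
tool_pos: [0.4633, -0.1349, 0.0587]
eef_rot: [0.949, 0.315, 0.0, 0.0]
contact_force: [-0.2, -1.0, 0.4]
finger_gap: 0.0578
gripper_force: 0.0
clock: 3.65
tool_pos: [0.4632, -0.135, 0.0587]
eef_rot: [0.949, 0.315, 0.0, 0.0]
contact_force: [-0.0, -0.9, -0.6]
finger_gap: 0.0382
gripper_force: 30.0
```

Gripped at 38 mm with 30 N. Next I press down.

```bash
python3 -m crank '[[0,0,3,0,0,0],[0,0,3,0,0,0],[0,0,2,0,0,0],[0,0,0,0,0,0],[0,0,0,0,0,0]]'
```

```text
clock: 4.07
tool_pos: [0.4633, -0.135, 0.0514]
eef_rot: [0.949, 0.315, 0.0, 0.0]
contact_force: [-2.9, 1.2, 14.5]
finger_gap: 0.0382
gripper_force: 30.0
```

It's at the stop (7.3 mm, 14.5 N). Now the clockwise turn of about 74°.

```bash
python3 -m crank '[[0,0,0,0,0,5],[0,0,0,0,0,5],[0,0,0,0,0,5],[0,0,0,0,0,5],[0,0,0,0,0,5]]';python3 -m crank '[[0,0,0,0,0,5],[0,0,0,0,0,5],[0,0,0,0,0,5],[0,0,0,0,0,5],[0,0,0,0,0,5]]'; python3 - <<'E'
from rig import status
o=status.get_obs();print(o['torque'],o['q'][5])
E
```

```text
clock: 4.48
tool_pos: [0.4632, -0.1347, 0.0514]
eef_rot: [0.995, 0.1, 0.0, -0.0]
contact_force: [-2.5, 2.7, 14.7]
finger_gap: 0.0385
gripper_force: 30.0
clock: 4.9
tool_pos: [0.4632, -0.1344, 0.0514]
eef_rot: [0.993, -0.118, -0.0, -0.0]
contact_force: [-2.3, 5.7, 15.1]
finger_gap: 0.0382
gripper_force: 30.0
[ 1.0296726   0.52936456 -0.0048597 ] 1.4983654246149278
```

```bash
python3 -m crank '[[0,0,0,0,0,5],[0,0,0,0,0,5],[0,0,0,0,0,5],[0,0,0,0,0,5],[0,0,0,0,0,4]]';python3 -m crank '[[0,0,0,0,0,0],[0,0,0,0,0,0]]'; python3 - <<'E'
from rig import status,vision
import cv2
o=status.get_obs();print(o['torque'],o['q'][5])
c=vision.capture('wrist')['img'][:,:,::-1];t=vision.capture('top')['img'][173:228,320:375,::-1]
import numpy as np
cv2.imwrite('pics/w2.png',np.hstack([cv2.resize(t,(400,400),interpolation=3),cv2.resize(c,(400,300))[:, :].repeat(1,0) if 0 else cv2.copyMakeBorder(cv2.resize(c,(400,300)),0,100,0,0,0)]))
E
```

```text
clock: 5.32
tool_pos: [0.4633, -0.1342, 0.0514]
eef_rot: [0.947, -0.322, -0.0, -0.0]
contact_force: [-1.8, 7.5, 16.0]
finger_gap: 0.0381
gripper_force: 30.0
clock: 5.48
tool_pos: [0.4634, -0.1341, 0.0514]
eef_rot: [0.947, -0.32, 0.0, -0.001]
contact_force: [-1.9, 6.8, 15.2]
finger_gap: 0.0384
gripper_force: 30.0
[ 1.29971783  0.33224854 -0.01219845] 1.913363420396459
```

View pics/w2.png

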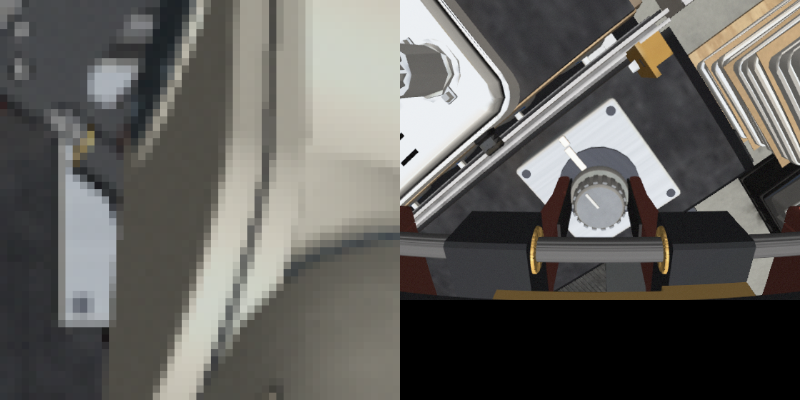

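In the wrist view the pointer (575,155) runs straight into the mark (563,141), so they are aligned. I'll rise with the knob to its up position and then open.

```bash
python3 -m crank '[[0,0,-3,0,0,0],[0,0,-3,0,0,0],[0,0,-1.5,0,0,0],[0,0,0,0,0,0]]'; python3 -m crank '[[0,0,0,0,0,0],[0,0,0,0,0,0],[0,0,0,0,0,0],[0,0,0,0,0,0],[0,0,0,0,0,0]]' 1;python3 -m crank '[[0,0,0,0,0,0],[0,0,0,0,0,0],[0,0,-8,0,0,0],[0,0,-15,0,0,0],[0,0,-25,0,0,0]]'; python3 -m crank '[[0,0,-25,0,0,0],[0,0,-25,0,0,0],[0,0,0,0,0,0],[0,0,0,0,0,0],[0,0,0,0,0,0]]'; python3 - <<'E'
from rig import vision
import cv2
c=vision.capture('wrist')['img'][:,:,::-1]
cv2.imwrite('pics/w3.png',c)
E
```

```text
clock: 5.92
tool_pos: [0.4633, -0.1341, 0.0584]
eef_rot: [0.948, -0.32, -0.0, -0.001]
contact_force: [0.4, 7.2, 4.0]
finger_gap: 0.0382
gripper_force: 30.0
clock: 6.33
tool_pos: [0.4631, -0.1351, 0.058]
eef_rot: [0.948, -0.32, -0.0, 0.0]
contact_force: [-0.3, -0.0, -0.3]
finger_gap: 0.0682
gripper_force: 0.0
clock: 6.75
tool_pos: [0.4617, -0.1345, 0.1056]
eef_rot: [0.948, -0.319, -0.002, 0.0]
contact_force: [0.2, 0.2, -0.3]
finger_gap: 0.0876
gripper_force: 0.0
clock: 7.17
tool_pos: [0.4628, -0.1348, 0.1561]
eef_rot: [0.948, -0.319, -0.0, -0.0]
contact_force: [0.1, -0.4, -0.1]
finger_gap: 0.0878
gripper_force: 0.0
```

View pics/w3.png

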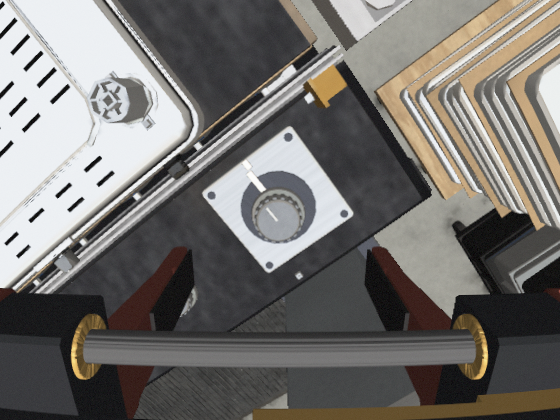

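The pointer (257,182) lines up with the mark (247,164). The gripper is clear, and the vertical force dropped from about 15 N to 4 N as I lifted with the knob, so it has sprung up.

```bash
python3 -c "from rig import order; print(order.hand_in())"
```

```text
the job is handed in; nothing more can be done
None
```

The job is handed in at about 7 s: the knob was pressed fully down and turned clockwise about 74°, the last picture shows its pointer at the mark, the force readings indicate it has sprung up, and the arm never went near the selector; no verdict was returned.

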